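# Preset the hip leg-length caliper, shut its cam lever and keep hold

### The arm

A 6-joint arm with a two-finger parallel gripper is mounted at the origin on the work surface. World frame = base frame: x ahead of the robot, y to its left, z up, the work surface at z = 0. Lengths are in m, angles in rad, forces in N, time in s.
With the tool pointing down it reaches from about 0.3 to 0.85 m from the base axis. Payload 4.2 kg.
Tool frame: the origin (TCP) lies midway between the tips of the shut fingers; the grasp point (between the pads) lies 19 mm behind it; z points along the fingers, y is the line along which they close (so a half turn about z gives the same grasp; the last joint's range is limited). The gripper opens to 91 mm and grips with 3 to 60 N. Pads are 32 mm wide; open, the fingers measure 118 mm over their backs; the gripper's body (76 mm by 178 mm) begins 60 mm behind the grasp point.
Start: joints at [1.274, 0.32, 1.565, -0, 1.257, -0.02], TCP at [0.157, 0.553, 0.214] pointing down, gripper open.
Joint ranges: [-3.11, 3.11], [-0.84, 2.01], [0.21, 2.61], [-1.34, 4.49], [0.05, 2.63], [-2.56, 2.56]. Speed limits (rad/s): [2.57, 2.57, 3.14, 3.14, 3.14, 3.14].

### API

Orientations are given as a rotation vector (axis times angle).
In Python, from bench import robot, status, cams, job gives the robot as it stands. The module is installed in compiled form; this text tells all that it offers. Calls block until the motion is done:
- robot.movep(position, orientation): joint-space move of the TCP to a pose.
- robot.servo_line(position, frame=None, rate=0.15): straight line of the TCP; frame=None keeps the orientation; rate is the mean speed in m/s.
- robot.move_j(angles): joint-space move.
- robot.move_gripper(opening): opening from 0.0 (shut) to 1.0 (fully open); the grip force is fixed at half the most; returns when the fingers have stopped.
- robot.dwell(seconds).
- robot.inverse_kinematics(position, orientation): joint angles nearest the present ones, or None.
- status.get_obs(): the state.
- cams.camera(name): name is "scene" or "top" or "wrist"; returns (picture, depth): 400x640x3 uint8, red, green, blue; 400x640 float32, m along the optical axis (not along the pixel's ray), 0 where there is no reading.
- cams.camera_params(name): a dict with "vertical_fov" (degrees; the focal length in pixels is half the picture's height over the tangent of half this angle, whatever the lens; pixels are square), "cx", "cy" (the principal point, pixels), "distortion" ([k1, k2, p1, p2, k3] as OpenCV has them; the pictures are not rectified), "position" and "orientation" of the camera in the world; the wrist camera has in their place "T_tool_cam" (4x4, takes a point from camera to tool coordinates, whose origin is the TCP and whose axes are the flange's). Camera axes: x right, y down, z forward; pixel columns grow to the right and rows downward; lengths in m; the calibration is good to about 2 mm. A picture is of the moment at which its call begins: read the wrist's pose just before it. camera_params takes no time and is no camera call.
A pose or a line that the arm cannot do raises robot.PlanningError and nothing moves.
- job.close_job(): hands the job in; it is judged then, once.
The state is a dict: "clock": time; "joints": joint angles; "joint_velocities": joint speeds; "effort": joint torques, N m; "ee_pos": TCP position; "tool_rot": TCP orientation; "ft_force": force on the tool from outside, world axes, zero at the start; "ft_torque": the same for the moment, N m; "gripper_width": opening from 0.0 (shut) to 1.0 (fully open); "finger_force": force on a finger pad.
Only numpy, scipy, OpenCV 4.12 (cv2) and the standard library are available. Lean on these libraries where they do the work, as an engineer would, in place of code of your own. Each camera call takes 0.05 s, during which the arm holds its last target. There are 200 camera calls.

### The job

Preset the hip leg-length caliper: draw its sliding leg out along the beam against the return spring until the red pointer stands on the orange clip (the planned length; the blue clip is the length before surgery), and with the leg held there squeeze the red cam lever fully shut against the black finger plate; do not shut the lever while the leg is anywhere else. Finish still holding: keep leg and shut lever pinched between the fingers with the pointer on the orange clip, do not let go, and leave the other instruments on the table where they are.

Things in the scene. Friction and masses are not known exactly. Their poses are not given: they have to be found in the camera images.
- caliper: Steel caliper fixed in its stand: base 160 x 420 x 12; a beam along own y (x -6 to 6, top 135 above the table); beside it an aluminium scale bar (x 26 to 38, top 128). End blocks at y +-184 to 200, tops 139, spring drum on the -y one up to 167. Origin: on the table under mid-beam; z up, x away from the robot bar its yaw.
- leg (a joint): Sliding leg along the beam, m. 0: home at the -y end, to which a spring (about 3 N) always draws it back; grows towards the caliper's +y, to 0.19. Slides freely with the lever open; with it shut the cam clamps the leg to the beam. It carries finger_grip (at caliper (0, -115 + travel, 142) mm), pointer and lever.
- finger_grip: Black plate on top of the sliding leg: 14 thick (x -7 to 7), 40 long (y -18 to 22), 42 high; the lever is on its +x side. At its +y end a finger hook (y 22 to 28) juts out on the -x side to x = -24: a finger beside the plate draws the leg to +y by it. Below is the leg's steel sleeve. Origin: mid-underside, 142 above the table; axes as the caliper's.
- hook_face (a point): Middle of the finger hook's inner face (the face that a finger pushes to +y): finger_grip (-15, +22, +21) mm.
- pointer_tip (a point): Tip of the leg's thin red pointer (2.5 wide), which passes just above the scale bar and clips, 136 above the table: caliper (34, leg - 145 mm), that is 30 mm to the -y side of the finger_grip origin.
- lever (a joint): Cam lever angle, rad, about a vertical pin at finger_grip (15.5, -24) mm. 0: fully shut along the plate's +x side; grows as the free end swings out to +x, to 0.78. Starts at 0.6 to 0.75. Stiff (0.1 N m), stays where left; below 0.55 the cam bites on the beam: up to 0.17 N m. Counts as shut below 0.08.
- lever_paddle: Red flat paddle of the lever, 144 to 180 above the table. Origin: on the hinge pin, 142 above the table; own y runs from pin to free end (paddle y 5 to 59, x -6.5 to 1.5 mm). Shut, it is parallel to the plate and both together measure 24 mm (finger_grip x -7 to 17); open at 0.75 they span about 63 mm.
- lever_tip (a point): Free end of the red paddle: lever_paddle (-2.5, 59, 20) mm.
- clip_orange: Orange clip, the planned length: 8 wide along the scale bar (own y), 19 across, top 133 above the table; fixed. Origin: its middle, on the bar's top; axes as the caliper's. The pointer is on it when pointer_tip is within 4 mm of the clip's middle along y. 65 to 170 mm from the pointer's home.
- clip_blue: Blue clip of the same shape, the length before surgery, on the same scale bar; may lie on either side of the orange one. Fixed. Not the mark to use; the pointer may pass over it.
- head_trial_steel: Loose steel trial femoral head, 36 across, standing on the caliper's base plate, beyond the beam. Leave alone.
- head_trial_orange: Loose orange plastic trial head, 32 across, also on the base plate beyond the beam. Leave alone.
- liner_orange: Loose orange ring (trial liner), 52 across, 16 high, on the table at the robot's left. Leave alone.
- reamer_head: Loose steel dome (reamer head), 52 across, 30 high, on the table at the robot's right. Leave alone.
- gallipot: Loose small steel bowl, 80 across, 45 high, on the table at the left. Leave alone.
- mallet: Loose steel hammer with a black handle, 240 long, on the table at the right. Leave alone.
- osteotome: Loose flat-bladed instrument with a blue handle, 200 long, on the table at the left. Leave alone.

How it is judged:
By the outcome, as a careful person would: the job done as asked, in the order asked, and still so for the second after the job is handed in, while the arm keeps its last pose, push and grip.
It also fails if it takes over 45 s, if anything falls off the work surface, if the arm or the gripper's body presses on something with over 40 N, if the wrist force passes 120 N, or if a joint passes its speed limit or range.

## Working session

There is one attempt and no reset: what is moved stays moved. The work goes in short steps, each a Python script; the robot and the scene stay as the last script left them, time stands still between calls to the robot, and variables do not carry over. Pictures are saved under pics/ and viewed, at most 10 in all, crops included, and the job is handed in when it is done.

```bash
mkdir -p pics
cat > h.py <<'E'
import numpy as np, cv2
from bench import robot, status, cams, job
from scipy.spatial.transform import Rotation as R
def K(p):
    f=200/np.tan(np.radians(p['vertical_fov'])/2)
    return np.array([[f,0,p['cx']],[0,f,p['cy']],[0,0,1.]])
def camT(name,obs=None):
    p=cams.camera_params(name)
    if name=='wrist':
        o=obs or status.get_obs(); T=np.eye(4);T[:3,:3]=R.from_rotvec(o['tool_rot']).as_matrix();T[:3,3]=o['ee_pos']
        return p,T@np.array(p['T_tool_cam'])
    T=np.eye(4);q=np.array(p['orientation'],float)
    T[:3,:3]=q if q.shape==(3,3) else R.from_rotvec(q).as_matrix()
    T[:3,3]=p['position'];return p,T
def ray(p,T,uv):
    n=cv2.undistortPoints(np.array([[uv]],float),K(p),np.array(p['distortion'],float))[0,0]
    return T[:3,:3]@np.array([n[0],n[1],1])
def atz(p,T,uv,z):
    d=ray(p,T,uv);return T[:3,3]+d*(z-T[2,3])/d[2]
def proj(p,T,X):
    Ti=np.linalg.inv(T);rv=cv2.Rodrigues(Ti[:3,:3])[0]
    return cv2.projectPoints(np.array(X,float).reshape(-1,1,3),rv,Ti[:3,3],K(p),np.array(p['distortion'],float))[0][:,0]
def save(n,im): cv2.imwrite('pics/'+n+'.png',im[:,:,::-1])
E
python3 - <<'E'
from h import *
print(status.get_obs())
for n in('top','scene'):
    print(cams.camera_params(n)); im,d=cams.camera(n); save(n,im); np.save(n+'_d.npy',d); np.save(n+'.npy',im)
print(cams.camera_params('wrist'))
E
```

```text
{'clock': 0.0, 'joints': array([ 1.27399791e+00,  3.20318284e-01,  1.56568185e+00, -2.41586170e-05,
        1.25739843e+00, -2.00103604e-02]), 'joint_velocities': array([ 0.00011778, -0.0004325 , -0.00117129,  0.0007354 , -0.00080383,
        0.00109158]), 'effort': array([-1.11856847e-03, -4.12460160e+01, -2.31977981e+01,  7.27209798e-02,
        4.55329497e-02, -1.28076204e-04]), 'ee_pos': array([0.15699242, 0.55262458, 0.21310404]), 'tool_rot': array([-4.33343152e-01, -3.11129603e+00,  2.80666117e-03]), 'ft_force': array([-0.86230924, -0.00274511,  0.48076354]), 'ft_torque': array([-0.03346866, -0.00919869, -0.07468015]), 'finger_force': 0.0, 'gripper_width': 1.0007100086353187}
{'vertical_fov': 56.538703998197064, 'cx': 316.4882603373965, 'cy': 203.4953621543092, 'distortion': array([0.02193908, 0.        , 0.        , 0.        , 0.        ]), 'position': array([ 0.2280624 , -0.00678653,  1.24745778]), 'orientation': array([-2.16151405,  2.050154  , -0.22681807])}
{'vertical_fov': 51.89584560109949, 'cx': 316.6787175794699, 'cy': 201.87267033662775, 'distortion': array([-0.00197665,  0.        ,  0.        ,  0.        ,  0.        ]), 'position': array([1.24064768, 0.57988756, 0.71914715]), 'orientation': array([-1.10473669, -2.13701973,  1.21479527])}
{'vertical_fov': 65.7774608037023, 'cx': 315.5068579675645, 'cy': 198.71906152746976, 'distortion': array([-0.05087352,  0.        ,  0.        ,  0.        ,  0.        ]), 'T_tool_cam': array([[ 3.96173192e-04, -9.64792882e-01, -2.63010527e-01,
         7.47110566e-02],
       [ 9.99999768e-01,  5.28059070e-04, -4.30760450e-04,
        -5.14022235e-04],
       [ 5.54479710e-04, -2.63010295e-01,  9.64792868e-01,
        -1.69510962e-01],
       [ 0.00000000e+00,  0.00000000e+00,  0.00000000e+00,
         1.00000000e+00]])}
```

View pics/top.png

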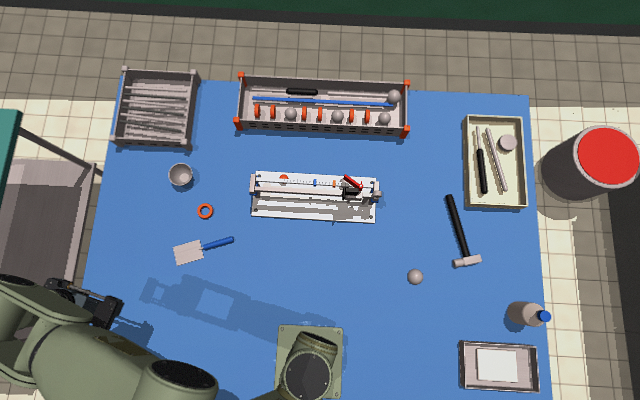

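View pics/scene.png

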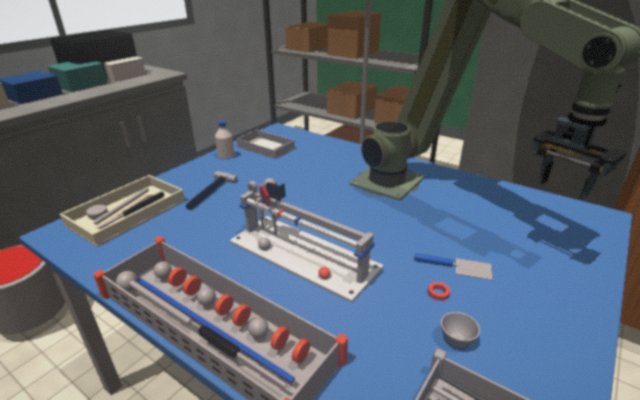

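Top view: the caliper spans about (250,172) to (380,222), with the leg home at the right (-y) end near (352,187). The clips are near (315,183) and (333,184). I'll enlarge this area.

Run:
```python
from h import *
im=np.load('top.npy')[162:232,240:400]
save('topc',cv2.resize(im,None,fx=5,fy=5,interpolation=cv2.INTER_CUBIC))
```

```text
(no output)
```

View pics/topc.png

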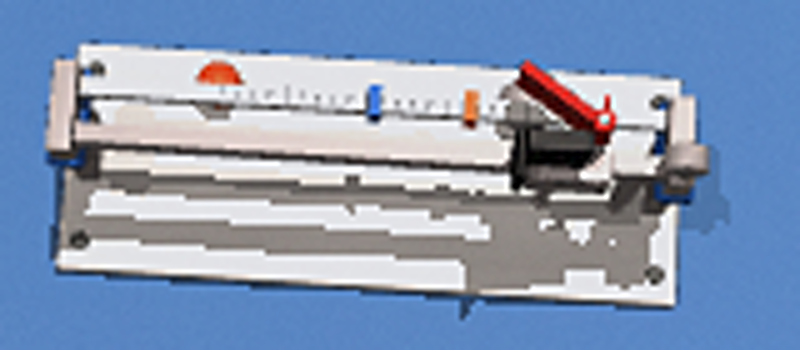

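```bash
cat >> h.py <<'E'
def pose(o,yaw):  # caliper frame
    T=np.eye(4);T[:3,:3]=R.from_euler('z',yaw).as_matrix();T[:2,3]=o;return T
def c2w(C,p): return (C[:3,:3]@np.asarray(p,float)/1000)+C[:3,3]
def toolrot(C): # tool x=-y_c, y=-x_c, z=-z
    M=np.array([[0,-1,0],[-1,0,0],[0,0,-1.]]).T
    return R.from_matrix(C[:3,:3]@M).as_rotvec()
E
python3 - <<'E'
from h import *
p,T=camT('top')
c=np.array([(80,44),(682,80),(676,306),(57,270)])/5+[240-.4,162-.4]
X=np.array([atz(p,T,u,.012) for u in c]);print(X.round(4))
o=X.mean(0)[:2]; v=(X[0]+X[3]-X[1]-X[2])[:2]; yaw=np.arctan2(-v[0],v[1]);print(o,yaw)
C=pose(o,yaw);np.save('C0.npy',C);rot=toolrot(C)
pos=c2w(C,(0,-80,330))
q=robot.inverse_kinematics(pos,rot);print(q)
if q is not None:
    robot.movep(pos,rot); o=status.get_obs(); im,d=cams.camera('wrist'); save('w1',im);np.save('w1.npy',im);np.save('w1_d.npy',d)
    import pickle;pickle.dump(o,open('w1.pkl','wb'));print(o['clock'],o['joints'],o['ee_pos'])
E
```

```text
[[ 0.6051  0.2192  0.012 ]
 [ 0.6016 -0.198   0.012 ]
 [ 0.4432 -0.1969  0.012 ]
 [ 0.4457  0.2208  0.012 ]]
[0.52390521 0.01125645] -0.007170541488747938
None
```

Run:
```python
from h import *
C=np.load('C0.npy');rot=toolrot(C)
flip=(R.from_rotvec(rot)*R.from_euler('z',np.pi)).as_rotvec()
for n,r in(('cam-y',rot),('cam+y',flip)):
  for y in(-115,-80,0,60):
    for z in(147,250,330):
      q=robot.inverse_kinematics(c2w(C,(36,y,z)),r);print(n,y,z,None if q is None else q.round(2))
```

```text
cam-y -115 147 None
cam-y -115 250 None
cam-y -115 330 None
cam-y -80 147 None
cam-y -80 250 None
cam-y -80 330 None
cam-y 0 147 None
cam-y 0 250 None
cam-y 0 330 None
cam-y 60 147 None
cam-y 60 250 None
cam-y 60 330 None
cam+y -115 147 [-0.2   0.36  1.68 -0.    1.1  -0.2 ]
cam+y -115 250 [-0.2   0.29  1.52 -0.    1.34 -0.2 ]
cam+y -115 330 [-0.2   0.26  1.36 -0.    1.52 -0.2 ]
cam+y -80 147 [-0.14  0.35  1.69 -0.    1.1  -0.14]
cam+y -80 250 [-0.14  0.28  1.53 -0.    1.33 -0.14]
cam+y -80 330 [-0.14  0.25  1.37 -0.    1.52 -0.14]
cam+y 0 147 [-0.    0.35  1.7  -0.    1.09  0.01]
cam+y 0 250 [-0.    0.28  1.54 -0.    1.33  0.01]
cam+y 0 330 [-0.    0.25  1.38 -0.    1.52  0.01]
cam+y 60 147 [ 0.11  0.35  1.69 -0.    1.1   0.11]
cam+y 60 250 [ 0.11  0.28  1.53 -0.    1.33  0.11]
cam+y 60 330 [ 0.11  0.26  1.37 -0.    1.52  0.11]
```

```bash
sed -i 's/\[\[0,-1,0\],\[-1,0,0\]/[[0,1,0],[1,0,0]/' h.py
python3 - <<'E'
from h import *
import pickle
C=np.load('C0.npy');rot=toolrot(C)
robot.movep(c2w(C,(25,-80,290)),rot); o=status.get_obs(); im,d=cams.camera('wrist'); save('w1',im);np.save('w1.npy',im);np.save('w1_d.npy',d)
pickle.dump(o,open('w1.pkl','wb'));print(o['clock'],o['joints'],o['ee_pos'],c2w(C,(25,-80,290)))
E
```

```text
2.7167 [-1.44571212e-01  2.46355158e-01  1.47800513e+00  2.84188451e-04
  1.41750535e+00 -1.38672745e-01] [ 0.54837619 -0.0681199   0.289882  ] [ 0.54833092 -0.06892075  0.29      ]
```

View pics/w1.png

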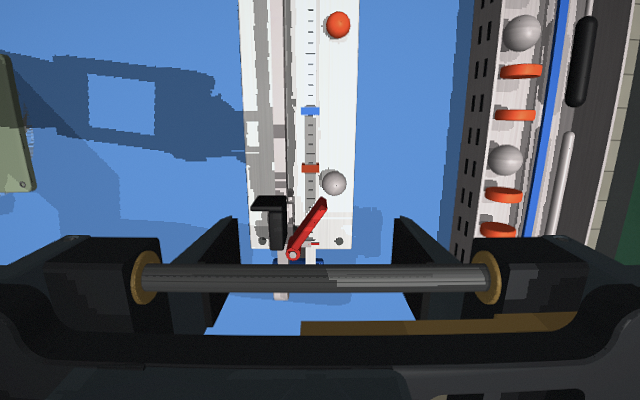

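Orange clip at about (310,168), blue at (310,111), plate with hook at (272,205), paddle running from (292,255) to (322,203), and pointer tip at about (315,243). I'll enlarge this.

Run:
```python
from h import *
im=np.load('w1.npy')[155:265,235:355]
save('w1c',cv2.resize(im,None,fx=5,fy=5,interpolation=cv2.INTER_CUBIC))
```

```text
(no output)
```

View pics/w1c.png

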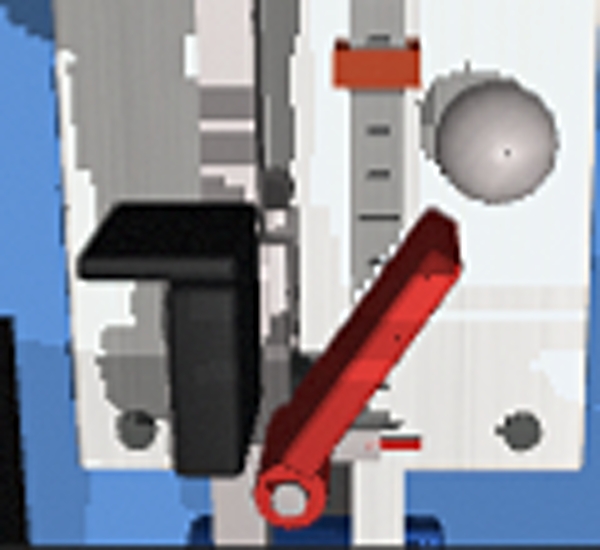

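Run:
```python
from h import *
import pickle
from scipy.optimize import least_squares
o=pickle.load(open('w1.pkl','rb'));p,T=camT('wrist',o)
f=lambda u,v:((u-2)/5+235,(v-2)/5+155)
pts=[((82,467),(-80,-210,12)),((583,467),(80,-210,12)),((180,472),(-7,-133,184)),((243,472),(7,-133,184)),((80,278),(-24,-93,184)),((171,280),(-7,-93,184)),((290,498),(15.5,-139,182)),((420,443),(34,-145,136))]
uv=np.array([f(*a) for a,_ in pts]);X=np.array([b for _,b in pts])
def res(s):
    C=pose(s[:2],s[2]);return (proj(p,T,[c2w(C,x) for x in X])-uv).ravel()
C0=np.load('C0.npy')
s=least_squares(res,[C0[0,3],C0[1,3],0]).x
print(s,res(s).reshape(-1,2).round(1).tolist())
C=pose(s[:2],s[2])
ic=lambda w:(np.linalg.inv(C)@np.append(w,1))[:3]*1000
print('clip',ic(atz(p,T,f(377,69),.133)),'edges',ic(atz(p,T,f(377,50),.133))[1],ic(atz(p,T,f(377,88),.133))[1],'ptr',ic(atz(p,T,f(400,443),.136)),'paddle tip',ic(atz(p,T,f(458,268),.18)),ic(atz(p,T,f(430,215),.18)))
np.save('C.npy',C)
```

```text
[0.50515455 0.01232013 0.05622484] [[-5.0, 3.2], [-3.8, -2.4], [1.9, 1.0], [3.6, 0.2], [-0.4, 1.6], [-0.6, 0.1], [3.6, -0.7], [-3.1, -3.4]]
clip [ 33.14036826 -64.19712558 133.        ] edges -60.12478220284525 -68.29469641253769 ptr [  32.74658469 -149.10371475  136.        ] paddle tip [ 47.26507926 -95.07661291 180.        ] [ 42.58065314 -84.40005405 180.        ]
```

Run:
```python
from h import *
import pickle
from scipy.optimize import least_squares
o=pickle.load(open('w1.pkl','rb'));p,T=camT('wrist',o)
pt,Tt=camT('top')
f=lambda u,v:((u-2)/5+235,(v-2)/5+155)
pts=[((82,467),(-80,-210,12)),((583,467),(80,-210,12)),((180,472),(-7,-133,184)),((243,472),(7,-133,184)),((80,278),(-24,-93,184)),((171,280),(-7,-93,184)),((290,498),(15.5,-139,182)),((420,443),(34,-145,136))]
uv=np.array([f(*a) for a,_ in pts]);X=np.array([b for _,b in pts])
m=np.array([1,1]+[0]*6)
ct=np.array([(80,44),(682,80),(676,306),(57,270)])/5+[240-.4,162-.4];Xt=np.array([(80,210,12),(80,-210,12),(-80,-210,12),(-80,210,12)])
def res(s):
    C=pose(s[:2],s[2]);off=np.array([s[3],0,0])
    return np.r_[(proj(p,T,[c2w(C,x+k*off) for x,k in zip(X,m)])-uv).ravel(),(proj(pt,Tt,[c2w(C,x+off) for x in Xt])-ct).ravel()]
s=least_squares(res,[.52,.011,0,0],x_scale=[.01,.01,.01,5]).x
print(s,res(s).reshape(-1,2).round(1).tolist())
C=pose(s[:2],s[2])
ic=lambda w:(np.linalg.inv(C)@np.append(w,1))[:3]*1000
print('clip',ic(atz(p,T,f(377,69),.133)),'ptr',ic(atz(p,T,f(400,443),.136)),'paddle tip',ic(atz(p,T,f(458,268),.18)),ic(atz(p,T,f(430,215),.18)))
np.save('C.npy',C)
```

```text
[ 5.11515257e-01  1.25125300e-02 -3.63411145e-03  1.30728202e+01] [[-0.9, 0.5], [0.6, 0.5], [0.2, 0.7], [2.0, 0.7], [0.3, 0.1], [0.2, -0.3], [1.7, 0.2], [-5.1, -1.7], [-0.9, -0.1], [-0.0, -0.6], [0.1, -0.2], [-0.6, 0.1]]
clip [ 30.5615247  -62.31509628 133.        ] ptr [  35.24783084 -147.09317414  136.        ] paddle tip [ 46.50824813 -92.29429258 180.        ] [ 41.19350589 -81.91709296 180.        ]
```

Run:
```python
from h import *
C=np.load('C.npy');rot=toolrot(C)
robot.movep(c2w(C,(35.5,-112,215)),rot)
o=status.get_obs();f0=o['ft_force'];print(f0)
robot.servo_line(c2w(C,(35.5,-112,149)),rot,rate=.06)
o=status.get_obs();print(o['clock'],(np.linalg.inv(C)@np.append(o['ee_pos'],1)*1000).round(1),o['ft_force']-f0)
y=-112
for i in range(9):
    y+=1; robot.servo_line(c2w(C,(35.5,y,149)),rot,rate=.03)
    o=status.get_obs();print(y,(C[:3,:3].T@(o['ft_force']-f0)).round(2))
np.save('f0.npy',f0);print(o['clock'])
im,d=cams.camera('wrist');save('w2',im)
```

```text
[-0.35421602  0.28116543  0.02167699]
4.4333 [  35.8 -112.1  149.4 1000. ] [ 1.06644077 -0.14514563  0.32663019]
-111 [ 1.33 -2.98  0.7 ]
-110 [ 0.06 -2.8   2.28]
-109 [ 1.29 -3.21  2.43]
-108 [ 0.86 -3.75  1.85]
-107 [ 1.99 -3.26  1.39]
-106 [ 2.28 -3.03  1.95]
-105 [ 1.98 -4.1   0.91]
-104 [ 2.29 -2.58  0.8 ]
-103 [ 2.76 -3.94  0.47]
6.6833
```

View pics/w2.png

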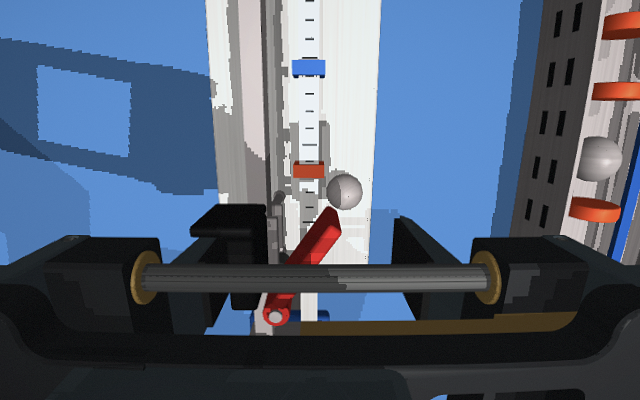

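Hooked: about 3 N of spring force, and the leg follows the finger. The orange clip is at (309,170). I'll draw the leg most of the way and look at the pointer through the gap below the rod.

Run:
```python
from h import *
import pickle
C=np.load('C.npy');rot=toolrot(C);f0=np.load('f0.npy')
robot.servo_line(c2w(C,(35.5,-29,149)),rot,rate=.06)
o=status.get_obs();print(o['clock'],(np.linalg.inv(C)@np.append(o['ee_pos'],1)*1000).round(1),(C[:3,:3].T@(o['ft_force']-f0)).round(2))
pickle.dump(o,open('w3.pkl','wb'))
im,d=cams.camera('wrist');np.save('w3.npy',im)
p,T=camT('wrist',o);print(proj(p,T,[c2w(C,x) for x in((34,-62.3,133),(34,-58.3,133),(34,-66.3,133),(28,-62.3,136),(15.5,-56,182))]))
a=cv2.resize(im[200:340,200:360],None,fx=3.7,fy=3.7,interpolation=cv2.INTER_CUBIC)
save('w3c',a)
ims,_=cams.camera('scene');np.save('s3.npy',ims);cams_t,_=cams.camera('top')
ps,Ts=camT('scene');u=proj(ps,Ts,[c2w(C,(34,-62.3,133))])[0];print(u)
x,y=u.astype(int);b=cv2.resize(ims[y-40:y+40,x-50:x+50],None,fx=6,fy=6,interpolation=cv2.INTER_CUBIC);save('s3c',b)
```

```text
8.1167 [  35.   -28.9  148.9 1000. ] [ 1.76 -2.56 -0.4 ]
[[314.98969627 279.9565894 ]
 [314.98611701 274.63421208]
 [314.99325196 285.21772464]
 [305.92300326 282.27157505]
 [278.81692547 317.75757455]]
[278.69363812 210.30232486]
```

View pics/w3c.png

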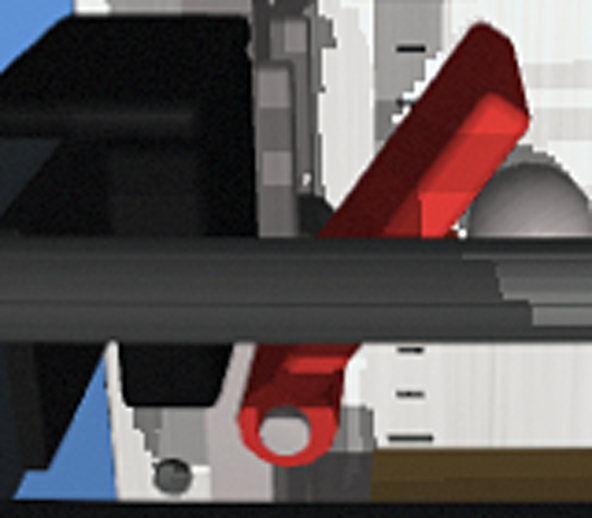

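View pics/s3c.png

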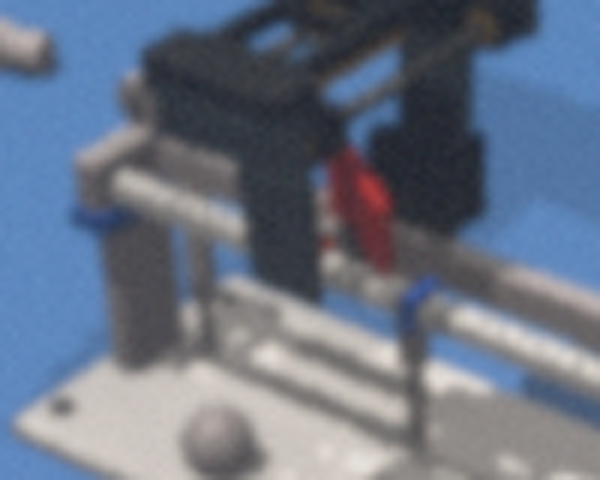

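The clip and pointer are hidden behind the rod and the +x finger. I'll raise the fingers on the hook (it stays engaged, since it reaches z = 184) and narrow the gripper so both cameras can compare pointer and clip directly.

```bash
cat >> h.py <<'E'
def st(C):
    o=status.get_obs();return o['clock'],(np.linalg.inv(C)@np.append(o['ee_pos'],1)*1000)[:3].round(1),(C[:3,:3].T@(o['ft_force']-np.load('f0.npy'))).round(1),o['gripper_width']*91,o['finger_force']
E
python3 - <<'E'
from h import *
import pickle
C=np.load('C.npy');rot=toolrot(C);y=-29
for w in(86,81,76,71):
    cx=-10+w/2
    robot.servo_line(c2w(C,(cx,y,149)),rot,rate=.05);robot.move_gripper(w/91);print(*st(C))
robot.servo_line(c2w(C,(cx,y,176)),rot,rate=.05);print(*st(C))
o=status.get_obs();pickle.dump(o,open('w4.pkl','wb'))
im,d=cams.camera('wrist');np.save('w4.npy',im)
ims,_=cams.camera('scene')
a=cv2.resize(im[225:325,250:370],None,fx=4,fy=4,interpolation=cv2.INTER_CUBIC)
b=cv2.resize(ims[180:240,250:310],(400,400),interpolation=cv2.INTER_CUBIC)
save('w4c',np.hstack([a[:400,:400],b]))
E
```

```text
8.825 [ 32.1 -29.1 148.7] [-2.  -3.2  0.1] 86.12443930717423 1.4889371395111084
9.3833 [ 29.8 -29.  148.9] [-2.  -2.9  0.9] 81.10949315562462 1.7351960018277168
9.9417 [ 27.3 -29.  148.9] [-2.8 -4.   0.1] 76.07849144388719 1.7745741829276085
10.5 [ 24.8 -29.  148.8] [-2.5 -4.1  0.4] 70.98714994325721 1.7715640738606453
11.1917 [ 26.2 -28.9 176.8] [ 0.9 -3.2  1.6] 70.99937458355546 1.4761397615075111
```

View pics/w4c.png

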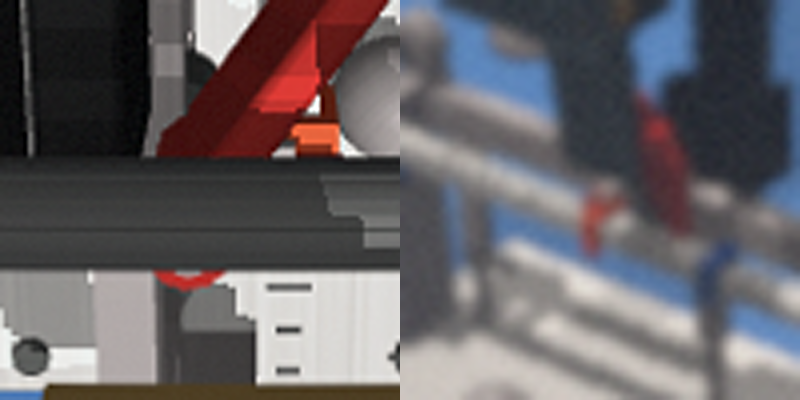

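Wrist view (left): orange clip at crop (322,140), just above the rod. Scene view (right): the clip's vertical leg is at about (592,230), with the red pointer stripe by it at (605,200). I'll read the colours numerically.

Run:
```python
from h import *
import pickle
C=np.load('C.npy')
im=np.load('w4.npy').astype(int)
for r in range(244,267): print(r,' '.join('%3d/%3d/%2d'%tuple(im[r,c]) if im[r,c,0]>im[r,c,2]*1.6+15 else '    .    ' for c in range(320,338)))
p,T=camT('wrist',pickle.load(open('w4.pkl','rb')))
print(proj(p,T,[c2w(C,x) for x in((34,-58.3,133),(34,-66.3,133),(22.5,-58.3,133),(41.5,-58.3,133),(34,-62.3,136))]))
```

```text
244 194/ 51/46 217/ 57/52 219/ 58/52 220/ 58/53 220/ 58/51 220/ 58/53 221/ 57/52 221/ 58/53 223/ 57/52 232/ 61/57 108/ 28/24 103/ 23/21  97/ 41/39     .         .         .         .         .    
245 216/ 58/53 222/ 60/56 222/ 59/53 222/ 59/53 222/ 59/53 223/ 59/53 222/ 59/52 223/ 58/54 227/ 61/56 229/ 59/55 103/ 24/22 106/ 24/25     .         .         .         .         .         .    
246 222/ 58/54 221/ 59/54 221/ 58/53 221/ 59/53 222/ 59/54 222/ 59/53 221/ 57/52 223/ 59/54 227/ 60/54 130/ 33/31 108/ 26/24  78/ 24/13     .         .         .         .         .         .    
247 221/ 59/55 221/ 58/53 221/ 58/52 221/ 59/53 221/ 60/54 222/ 60/53 222/ 57/54 225/ 58/53 214/ 55/51  95/ 22/19  82/ 22/15  83/ 29/13  89/ 30/16     .         .         .         .         .    
248 222/ 59/54 221/ 59/53 221/ 59/53 221/ 59/53 222/ 59/54 222/ 58/54 224/ 59/54 215/ 55/50 196/ 44/41     .      81/ 25/10  87/ 32/18  87/ 29/15  82/ 41/28     .         .         .         .    
249 223/ 59/54 223/ 60/54 223/ 60/54 223/ 60/55 223/ 58/54 224/ 58/54 221/ 56/53 196/ 43/38 204/ 88/83     .      79/
[... 2828 characters left out ...]
  
264     .         .         .         .         .         .         .         .         .         .         .         .         .         .         .         .         .         .    
265     .         .         .         .         .         .         .         .         .         .         .         .         .         .         .         .         .         .    
266     .         .         .         .         .         .         .         .         .         .         .         .         .         .         .         .         .         .    
[[326.55196192 256.11053127]
 [326.44234819 265.68427954]
 [311.31673192 256.12084157]
 [336.48282261 256.09613538]
 [326.64021851 262.74763556]]
```

Run:
```python
from h import *
C=np.load('C.npy');rot=toolrot(C)
for y in(-27,-24.5):
    robot.servo_line(c2w(C,(25.5,y,177)),rot,rate=.03);print(*st(C))
    im,d=cams.camera('wrist')
    for r in range(250,268): print(r,' '.join('%3d/%3d/%2d'%tuple(im[r,c]) for c in(324,326,328,330,332,334)), d[r,328].round(4))
robot.servo_line(c2w(C,(25.5,-27,177)),rot,rate=.03);print(*st(C))
```

```text
11.5417 [ 25.7 -26.9 176.8] [ 1.1 -4.2  0.2] 70.87857912980013 1.5320925414562225
250 195/ 49/45 198/ 50/46 185/ 43/38 212/203/195  84/ 27/10  81/ 52/43 0.1832
251 195/ 50/47 185/ 46/42 172/124/121 211/199/191  85/ 28/12  80/ 52/43 0.2378
252 204/ 53/49  92/ 17/16 234/239/236 208/196/189  86/ 29/14  83/ 41/30 0.2391
253 111/ 29/26  60/ 19/20 236/238/236 208/194/187  86/ 29/17  87/ 29/16 0.2395
254  86/ 21/19  73/ 70/69 236/235/233 207/195/188  86/ 29/15  86/ 29/18 0.2392
255  82/ 18/18 242/246/244 241/243/242 214/203/196  86/ 30/17  87/ 29/16 0.2399
256  72/ 15/ 8 119/ 97/91 116/ 94/89 109/ 80/73  86/ 31/16  87/ 28/15 0.2385
257  81/ 27/14  80/ 28/13  78/ 23/11  80/ 27/15  83/ 30/17  82/ 27/14 0.2359
258 169/ 65/39 165/ 64/37 166/ 66/39 166/ 67/39 167/ 68/40 117/ 43/23 0.2347
259 118/ 52/33 133/ 50/29 133/ 50/29 133/ 49/28 132/ 49/30 243/103/62 0.2357
260  93/ 49/36 130/ 48/29 129/ 48/28 129/ 48/28 126/ 46/26 243/102/62 0.2345
261 101/ 79/74 131/ 48/28 130/ 47/27 130/ 48/27 130/ 49/28 243/103/62 0.2365
262 171/147/139 136/ 51/30 134/ 49/28 135/ 51/30 133/ 50/29 249/106/64 0.2354
263 
[... 1244 characters left out ...]
06
260  64/ 48/45  88/ 32/19  86/ 30/15  87/ 31/17  87/ 32/18  82/ 27/11 0.2369
261  90/ 77/72  95/ 33/17  95/ 34/18  96/ 36/21  95/ 34/17 124/ 50/31 0.2366
262 174/149/140 135/ 50/28 135/ 50/27 135/ 50/28 134/ 51/29 253/107/64 0.2358
263 164/148/147  86/ 25/18  84/ 23/15  86/ 28/20  83/ 22/13 126/ 43/29 0.2315
264  80/ 78/79  41/ 29/27  40/ 26/27  41/ 27/28  39/ 26/27  38/ 19/19 0.0882
265  35/ 38/37  36/ 37/40  33/ 34/36  34/ 36/37  33/ 33/35  34/ 36/37 0.0874
266  37/ 39/39  39/ 41/42  39/ 41/41  38/ 39/39  37/ 39/39  38/ 40/39 0.0863
267  40/ 40/42  43/ 43/44  40/ 41/43  39/ 40/40  40/ 39/41  42/ 42/43 0.0841
12.1417 [ 25.3 -27.2 176.9] [ 1.5 -3.1 -1.1] 70.9320858853493 1.412564367055893
```

Row 263 stays red at a fixed image row as the tool moves, so it is the pointer's +y edge. That puts the pointer within about 1 mm of the clip's middle at tool y = -27. Next I'll lower the fingers and squeeze in steps, tracking the lever hub row to catch any leg slip against the tool.

```bash
cat >> h.py <<'E'
def hub():
    im,_=cams.camera('wrist');s=im[292:330,230:330].astype(int)
    m=(s[...,0]>s[...,2]*2)&(s[...,0]>s[...,1]*2)&(s[...,0]>60)
    v,u=np.nonzero(m); return (u.mean()+230).round(1),v.max()+292,(v[v>15].mean()+292).round(2),m.sum()
def sq(C,ws,y,gap,z=149):
    rot=toolrot(C)
    for w in ws:
        robot.servo_line(c2w(C,(-7-gap+w/2,y,z)),rot,rate=.05);robot.move_gripper(w/91);print(w,*st(C),hub())
E
python3 - <<'E'
from h import *
C=np.load('C.npy');rot=toolrot(C)
robot.servo_line(c2w(C,(25.5,-27,149)),rot,rate=.05);print(*st(C),hub())
sq(C,(66,62,58,54,50,47),-27,2.5)
E
```

```text
12.85 [ 24.8 -27.  148.1] [-0.8 -4.4 -2.6] 70.68747663278997 1.740909330546856 (np.float64(298.0), np.int64(320), np.float64(312.89), np.int64(612))
66 13.4583 [ 22.8 -27.  149. ] [-2.1 -4.1 -0.1] 66.0891401442785 1.773977167904377 (np.float64(301.5), np.int64(320), np.float64(312.94), np.int64(597))
62 14.05 [ 20.9 -27.  149. ] [-1.4 -4.2  1.1] 61.87075309765997 1.7688153684139252 (np.float64(304.9), np.int64(320), np.float64(312.94), np.int64(597))
58 14.6417 [ 18.8 -27.  148.9] [-2.5 -3.8  0.5] 58.136726031045455 1.7639924213290215 (np.float64(308.9), np.int64(320), np.float64(313.02), np.int64(607))
54 15.2333 [ 17.5 -26.9 149. ] [ 0.7 -4.   0.3] 53.49592041897521 2.469142433255911 (np.float64(310.6), np.int64(320), np.float64(313.0), np.int64(593))
50 15.825 [ 15.2 -26.9 149.1] [ 1.6 -2.3  0.3] 49.92371131529236 2.2041575890034437 (np.float64(314.3), np.int64(320), np.float64(313.01), np.int64(581))
47 16.4 [ 13.7 -26.9 149. ] [ 2.3 -1.4  0.3] 47.00488054819902 2.1381547255441546 (np.float64(316.6), np.int64(320), np.float64(313.0), np.int64(575))
```

Run:
```python
from h import *
C=np.load('C.npy')
sq(C,(44,41,38,35,32,29),-27,2)
```

```text
44 16.975 [ 12.8 -26.9 149. ] [ 1.9 -0.3  0.9] 43.56676289414543 1.9610725762322545 (np.float64(317.5), np.int64(320), np.float64(312.9), np.int64(527))
41 17.55 [ 11.4 -26.9 149. ] [3.2 0.5 0.3] 40.993855156401466 1.8047236371785402 (np.float64(318.2), np.int64(320), np.float64(312.71), np.int64(453))
38 18.125 [ 10.  -26.9 149. ] [ 4.2  0.9 -0. ] 37.92025907215457 1.8123125564306974 (np.float64(319.3), np.int64(320), np.float64(312.72), np.int64(383))
35 18.7 [  8.5 -26.9 149. ] [ 3.6  1.3 -0.4] 35.28668882733569 1.8804348050616682 (np.float64(320.8), np.int64(320), np.float64(312.97), np.int64(332))
32 19.275 [  7. -27. 149.] [4.3 0.5 0.2] 32.414701909799334 1.8676635576412082 (np.float64(322.6), np.int64(320), np.float64(313.23), np.int64(280))
29 19.85 [  5.4 -27.  149. ] [3.  1.3 0.7] 28.76615671422255 2.036034684861079 (np.float64(324.3), np.int64(320), np.float64(313.35), np.int64(244))
```

Run:
```python
from h import *
C=np.load('C.npy');rot=toolrot(C)
robot.servo_line(c2w(C,(5,-27,149)),rot,rate=.05)
robot.move_gripper(26/91);print(*st(C),hub())
robot.move_gripper(0.0);print(*st(C),hub())
robot.dwell(.5);print(*st(C),hub())
im,_=cams.camera('wrist');ims,_=cams.camera('scene')
a=cv2.resize(im[190:330,230:370],(500,500),interpolation=cv2.INTER_CUBIC)
b=cv2.resize(ims[185:235,255:285],(300,500),interpolation=cv2.INTER_CUBIC)
save('fin',np.hstack([a,b]))
```

```text
20.425 [  4.9 -26.9 149. ] [ 3.7  2.1 -0. ] 26.127768099332275 2.0495671313256025 (np.float64(324.8), np.int64(320), np.float64(313.45), np.int64(232))
20.7083 [  3.7 -27.1 148.9] [-2.6  0.6  2.5] 22.53405654541212 30.3112009819597 (np.float64(325.5), np.int64(320), np.float64(313.72), np.int64(210))
21.2583 [  3.8 -27.1 148.9] [-4.9  0.   4.9] 22.780384351384587 30.20734646357596 (np.float64(325.5), np.int64(320), np.float64(313.72), np.int64(211))
```

View pics/fin.png

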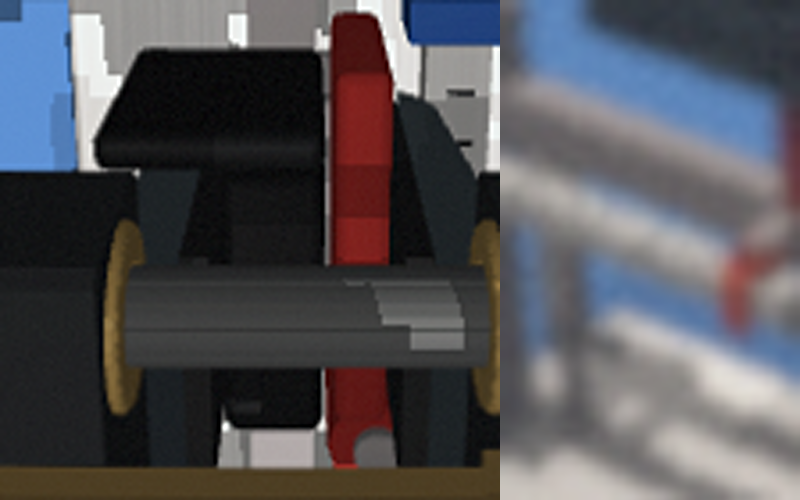

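The paddle lies parallel against the plate, gripped at 30 N (paddle at (360,100) to (360,450) in the crop). In the scene crop the pointer runs onto the orange clip at (740,270), and the hub row has not moved. I'm handing in.

```bash
python3 -c "
from bench import job;print(job.close_job())"
```

```text
the job is handed in; nothing more can be done
None
```

I handed in the job at about 21 s with the pointer on the orange clip (within about 1 mm of its middle by my estimate, partly hidden from the cameras), the cam lever shut against the plate, and both still pinched at 30 N.

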